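# Let the roll out of the lidded chute and ease the lid shut

## Robot

A 6-joint arm with a two-finger parallel gripper is mounted at the origin on a cart in front of the work surface, level with it; the furniture and walls round the work are solid. World frame = base frame: x ahead of the robot, y to its left, z up, the work surface at z = 0. Lengths are in m, angles in rad, forces in N, time in s.
With the tool pointing down it reaches from about 0.35 to 0.775 m from the base axis. Payload 5.5 kg.
Tool frame: the origin (TCP) lies at the very end of the fingers, on their centre line; the grasp point (between the pads) lies 19 mm behind it; z points along the fingers, y is the line along which they close (so a half turn about z gives the same grasp; the last joint's range is limited). The gripper opens to 85 mm and grips with 20 to 120 N. Pads are 22 mm wide; open, the fingers measure 114 mm over their backs; the gripper's body (76 mm by 85 mm) begins 54 mm behind the grasp point. The pads swing forward as they close: fully open they stand 13 mm farther back than shut.
Start: joints at [1.051, 0.313, 0.046, 1.304, 0, 1.431], TCP at [0.213, 0.534, 0.231] pointing down, gripper open.
Joint ranges: [-2.76, 2.76], [-0.86, 1.69], [-1.03, 1.26], [-2.2, 2.34], [-1.47, 1.5], [-3.14, 3.14]. Speed limits (rad/s): [2.57, 2.57, 3.14, 3.14, 3.14, 3.14].

## Interface

Orientations are given as a unit quaternion [w, x, y, z].
In Python, from workcell import env, cams, ticket, spotter gives the robot as it stands.
- The arm moves only by the tool jog_arm, never from a script. Its argument "increments" is a list that holds one entry, the list of rows, each a list of 7 numbers: the shift along the tool's x, y, z in units of 0.25 m (1.0 is 0.25 m), then the turn, a rotation vector about the tool's x, y, z in units of 180 degrees (1.0 is 180 degrees), then the closure in counts, from 0 (fully open) to 255 (shut). A call has 1 to 20 rows; each row shifts and turns the commanded pose from where the row before left it, along the tool's axes as they then stand; what a row does not reach is not made up. A row lasts 1/10 s, in which the tool goes at most 50 mm and 8.59 degrees, less where a joint would pass 70% of its speed; a pose out of reach is approached as far as the arm can. A call with a number of a shift or a turn outside -1 to 1 is refused whole. A call with a gripper value outside its range is refused whole. The fingers move at their own pace and stop on an object; "force" is the grip in N (left out, the last holds). Time passes only in rows, so rows that do not move let the fingers close. It gives the time, the measured TCP pose, the force, the opening and the grip force at its end, in the units of the state.
- env.get_state(): the state, without advancing time (a new reading comes with each control period).
- cams.read_camera(name): name is "scene" or "side" or "wrist"; returns a dict with "pixels" (420x560x3 uint8, red, green, blue), "fx", "fy", "cx", "cy" (pixels), "k1" (the pictures are not rectified: a ray, as slopes to the right and down, at radius r is drawn at 1 + k1 r^2 times it, then the intrinsics apply), "xyz" and "attitude" of the camera in the world; the wrist camera has in their place "mount" (4x4, takes a point from camera to tool coordinates, whose origin is the TCP and whose axes are the flange's). Camera axes: x right, y down, z forward; pixel columns grow to the right and rows downward; lengths in m; the calibration is good to about 2 mm. A picture is of the moment at which its call begins: read the wrist's pose just before it. There is no depth.
- ticket.hand_in(): hands the job in; it is judged then, once.
Trained networks look in the newest picture that a camera, given by its name, has taken for a name from the list of things; names that differ only in an ending like _2 or _b are one class to them, and where a whole thing is asked for, a point or a joint stands for the part that bears it (a point fixed in the world has none). Each returns a list of dicts, best first, with "conf" (0 to 1); they miss things now and then, are a little off and sometimes report something else, mostly with a low value. They report only what shows in the picture. A call takes as long as a camera call.
- spotter.find_in(target, camera): "uv" ([column, row] in pixels, amid what is visible of it).
- spotter.cut_out(target, camera): "region" (420x560 bool, what is visible of it) and "uv" ([column, row] in pixels, amid what is visible of it).
- spotter.landmark_of(target, camera): "uv" ([column, row] in pixels: a listed point, or the origin of a listed thing).
The state is a dict: "clock": time; "joint_pos": joint angles; "qvel": joint speeds; "tau": joint torques, N m; "tcp_pos": TCP position; "orientation": TCP orientation; "wrist_force": force on the tool from outside, world axes, zero at the start; "ft_torque": the same for the moment, N m; "finger_gap": finger opening in m; "grip_force": force on a finger pad.
Only numpy, scipy, OpenCV 4.12 (cv2) and the standard library are available. Lean on these libraries where they do the work, as an engineer would, in place of code of your own. Each camera call takes 0.05 s, during which the arm holds its last target. There are 200 camera calls.

## Task

Serve the filled roll that waits under the clear lid of the sloping roll chute, without handling the food: with your fingertips press down the black pad of the lever on the chute's side so that its link lifts the lid, and keep it pressed until the roll has slid down and lies against the lip at the low end. Then let the lever up slowly under your fingertips until the lid is fully shut, so that it never drops or slams, and take the hand away. Do not touch the roll or the lid, and leave the jars, the salt shaker and the price block where they stand.

Things in the scene. Friction and masses are not known exactly. Their poses are not given: they have to be found in the camera images.
- roll_chute: Roll chute fixed to the table: two plywood cheeks, 112 mm over both, a slippery steel bed between them sloping 22 degrees, 215 mm long, 160 mm high at the high end, 50 at the low. Origin on the table under its middle; -x points down the slope to the lip (x = -118 mm); the lever is on the cheek at its -y side, which faces the robot. The lid covers x = -30 to 60 mm; below that the bed is open.
- lever_pad (a point): Middle of the top face of the lever's ribbed black pad, 36 mm (along the chute) x 44 mm (across), level and 112 mm above the table when the lever is up; then at x = -103, y = -97 mm in the chute's frame. Moves with the lever: fully pressed it is 40 mm lower, shifted less than 5 mm along the chute and tipped by 0.46 rad. Takes under 10 N to press. Nothing stands above it.
- lever (a joint): Angle of the lever (rad) about its pivot, 85 mm up the chute from the pad: 0 up (lid shut), 0.46 pressed down to its stop. It has no spring and no catch: the lid's weight brings it back up, so it follows the fingertip.
- lid (a joint): Angle of the lid (rad): 0 shut, about 0.6 with the lever fully pressed, about 1.3 times the lever's. Clear sheet 108 x 106 mm in a steel edge with a front skirt, 0.4 kg, hinged across the high end and joined to the lever by a link rod. The roll passes under the skirt beyond about 0.4. Let go, it falls shut at over 5 rad/s; eased down it should turn slower than 2 rad/s all the way.
- roll: Round filled bread roll, 83 x 81 x 40 mm, 0.16 kg; origin at the middle of its underside. At the start it lies on the bed behind the lid's skirt; when the lid opens far enough it slides down by itself in under a second.
- lip_place (a point): Fixed point on the chute's bed: where the roll's origin comes to lie when the roll rests against the lip at the low end, to within about 5 mm.
- price_block: Bystander: price card standing in a wooden block, 22 x 62 x 58 mm, beside the upper half of the chute on the lever's side, well clear of the pad; origin at the middle of its underside.
- honey_jar: Bystander: glass jar with a red lid, 58 x 62 x 86 mm, right of the chute; origin at the middle of its underside.
- jam_jar: Bystander: glass jar with a pale metal lid, 62 mm wide, 99 mm high, right of the chute; origin at the middle of its underside.
- salt_shaker: Bystander: salt shaker, 44 mm wide, 90 mm high, left of the chute; origin at the middle of its underside.

How it is judged:
On the way, in this order (a step that is already met when the one before it is completed fails the run):
1. with the lid held open by the lever, the roll has slid down against the low lip (x of roll in the frame of roll_chute between -0.095 and -0.06 m and y of roll in the frame of roll_chute between -0.02 and 0.02 m and z of roll in the frame of roll_chute between 0.02 and 0.06 m and value of joint lid above 0.3 rad), for 0.1 s.
2. the lid is let down shut (value of joint lid below 0.03 rad), for 0.1 s.
At the end, for the whole second after the job is handed in: The roll lies at rest in the chute against the low lip (its origin within about 15 mm of lip_place along the chute) and the lid is shut (less than 0.03 rad open) (x of roll in the frame of roll_chute between -0.095 and -0.06 m and y of roll in the frame of roll_chute between -0.02 and 0.02 m and z of roll in the frame of roll_chute between 0.02 and 0.06 m and value of joint lid below 0.03 rad and linear speed of roll below 0.02 m/s); the robot touches nothing.
It fails at once if the lid drops or slams: it falls shut faster than 3.5 rad/s (velocity of joint lid below -3.5 rad/s).
It fails at once if the roll is touched by the hand or arm (contact force between any of the fingers, the arm and roll above 0.3 N).
It fails at once if the lid is touched by the hand or arm instead of being worked by its lever (contact force between any of the fingers, the arm and lid above 0.5 N).
It fails at once if a jar, the salt shaker or the price block is moved more than 15 mm (distance of any of price_block, honey_jar, jam_jar, salt_shaker from where it was at the start of the episode above 0.015 m).
It also fails if it takes over 30 s, if anything falls off the work surface, if the arm or the gripper's body presses on something with over 40 N, if the wrist force passes 120 N, or if a joint passes its speed limit or range.

## Working session

There is one attempt and no reset: what is moved stays moved. The work goes in short steps, Python scripts to look and compute and a tool call to move; the robot and the scene stay as the last step left them, time stands still between calls to the robot, and variables do not carry over. Pictures are saved under pics/ and viewed, at most 10 in all, crops included, and the job is handed in when it is done.

Besides the shell and the picture viewer there is one more tool, called after "Call:" as a command line: name --argument value ..., lists and objects as JSON in quotes. jog_arm: Moves the arm, as the interface text tells. Shifts and turns lie within -1 to 1; 1 stands for 0.25 m of shift or 180 degrees of turn. Its arguments: {"type":"object","properties":{"increments":{"type":"array"},"force":{"type":"number"}},"required":["increments"]}

```bash
mkdir -p pics
cat > h.py <<'E'
import numpy as np, cv2
from scipy.spatial.transform import Rotation as R
from workcell import env, cams, ticket, spotter
def cam(n):
    s=env.get_state(); c=cams.read_camera(n)
    if 'mount' in c:
        M=np.array(c['mount']); q=s['orientation']; Rw=R.from_quat([q[1],q[2],q[3],q[0]]).as_matrix()
        c['R']=Rw@M[:3,:3]; c['t']=np.array(s['tcp_pos'])+Rw@M[:3,3]
    else:
        a=np.array(c['attitude'],float)
        c['R']=a if a.shape==(3,3) else R.from_quat([a[1],a[2],a[3],a[0]]).as_matrix()
        c['t']=np.array(c['xyz'],float)
    return c
def ray(c,uv):
    K=np.array([[c['fx'],0,c['cx']],[0,c['fy'],c['cy']],[0,0,1.]])
    p=cv2.undistortPoints(np.array([[uv]],float),K,np.array([c['k1'],0,0,0.]))[0,0]
    d=c['R']@np.array([p[0],p[1],1]); return d/np.linalg.norm(d)
def atz(c,uv,z):
    d=ray(c,uv); return c['t']+d*(z-c['t'][2])/d[2]
def tri(obs):
    A=0;b=0
    for c,uv in obs:
        d=ray(c,uv); P=np.eye(3)-np.outer(d,d); A=A+P; b=b+P@c['t']
    return np.linalg.solve(A,b)
def save(c,n): cv2.imwrite('pics/'+n,c['pixels'][:,:,::-1])
E
python3 - <<'E'
from h import *
print(env.get_state())
C={}
for n in('scene','side'):
    C[n]=cam(n); save(C[n],n+'0.png'); print(n,C[n]['t'],C[n]['R'].round(2).tolist())
    for t in('lever_pad','roll_chute','roll','lip_place','price_block','honey_jar','jam_jar','salt_shaker'):
        L=spotter.landmark_of(t,n)[:2]
        print(n,t,[(np.round(l['uv'],1),round(l['conf'],2)) for l in L],[atz(C[n],l['uv'],0.112 if t=='lever_pad' else 0).round(3) for l in L])
        C[n,t]=L
for t in('lever_pad','roll_chute','roll','lip_place'):
    if C['scene',t] and C['side',t]: print(t,tri([(C[n],C[n,t][0]['uv']) for n in('scene','side')]).round(3))
cv2.imwrite('pics/both.png',cv2.resize(np.vstack([C['scene']['pixels'],C['side']['pixels']])[:,:,::-1],(400,600),interpolation=cv2.INTER_AREA))
E
```

```text
{'clock': 0.0, 'joint_pos': array([ 1.05140032e+00,  3.14014472e-01,  4.49911078e-02,  1.30359627e+00,
       -6.33401852e-06,  1.43123824e+00]), 'qvel': array([-1.23371551e-03,  9.28349566e-04,  2.77928746e-04, -6.05910279e-06,
       -5.58137803e-04, -4.23131741e-04]), 'tau': array([ 6.40950439e-04, -4.80617523e+01,  2.98538697e+01,  1.90390495e-02,
       -1.39972462e-04, -1.29072262e-06]), 'tcp_pos': array([0.21292857, 0.53357977, 0.23040582]), 'orientation': array([-2.91966805e-04,  1.88779232e-01,  9.82019129e-01, -8.63640618e-04]), 'wrist_force': array([-0.12000363,  0.99111278,  0.19916424]), 'ft_torque': array([-1.51692407e-02, -3.35293507e-02, -2.90046632e-05]), 'grip_force': 0.0, 'finger_gap': 0.08554883499396379}
scene [ 0.03076592 -0.34269107  0.45465279] [[0.6, -0.34, 0.72], [-0.8, -0.24, 0.55], [-0.01, -0.91, -0.41]]
scene lever_pad [(array([200.1, 217.7]), 0.58)] [array([0.522, 0.227, 0.112])]
scene roll_chute [(array([270.6, 254.6]), 0.72), (array([239.9, 234.2]), 0.44)] [array([0.641, 0.156, 0.   ]), array([0.673, 0.271, 0.   ])]
scene roll [] []
scene lip_place [(a
[... 435 characters left out ...]
6, -0.17, 0.22], [-0.28, -0.56, 0.78], [-0.01, -0.81, -0.59]]
side lever_pad [] []
side roll_chute [(array([269.3, 236.1]), 0.65)] [array([0.645, 0.159, 0.   ])]
side roll [] []
side lip_place [(array([250.7, 210.1]), 0.84)] [array([0.63 , 0.286, 0.   ])]
side price_block [(array([245.5, 262.6]), 0.72)] [array([0.561, 0.079, 0.   ])]
side honey_jar [(array([336. , 290.6]), 0.95), (array([214.6, 195. ]), 0.23)] [array([ 0.73 , -0.067,  0.   ]), array([0.547, 0.392, 0.   ])]
side jam_jar [(array([256.8, 320.4]), 0.96)] [array([ 0.539, -0.097,  0.   ])]
side salt_shaker [(array([280. , 196.3]), 0.56)] [array([0.731, 0.329, 0.   ])]
roll_chute [ 0.646  0.16  -0.002]
lip_place [0.613 0.218 0.047]
```

View pics/scene0.png

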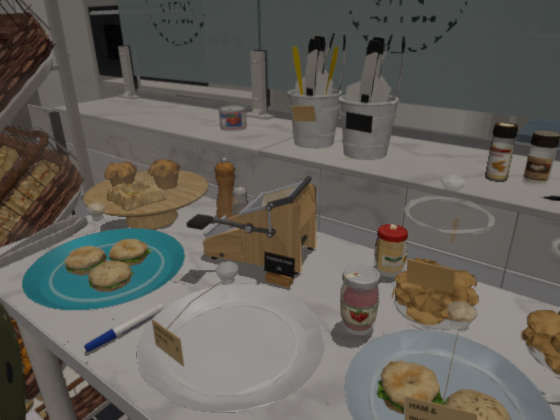

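View pics/side0.png

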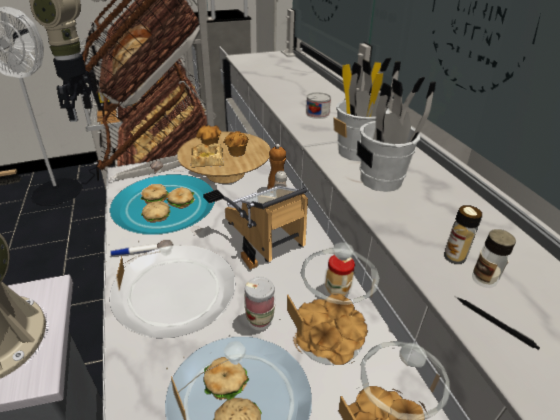

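The scene picture shows the chute around (265,235), with the black pad at about (200,222) beside its low end. In the side picture the pad is at about (214,197). I'll triangulate the pad and fit the chute's yaw.

Run:
```python
from h import *
a=cam('scene');b=cam('side')
for c,n in((a,'scene'),(b,'side')):
    for t in('lever_pad','lever'):
        for r in spotter.cut_out(t,n)[:2]: print(n,t,np.round(r['uv'],1),round(r['conf'],2),r['region'].sum())
    p=c['pixels']; m=(p.max(2)<45).astype(np.uint8)
    x0,x1,y0,y1=(180,216,205,235) if n=='scene' else (200,230,185,207)
    k=np.zeros_like(m);k[y0:y1,x0:x1]=m[y0:y1,x0:x1]
    N,l,s,ce=cv2.connectedComponentsWithStats(k); print(n,s[1:].tolist(),ce[1:].round(1).tolist())
p=tri([(a,(200.1,217.7)),(b,(214,196))]);print('pad',p.round(3),atz(a,(200.1,217.7),.112),atz(b,(214,196),.112))
o=np.array([.646,.160])
for t in(-45,-50,-55,-60,-65):
    r=np.radians(t);M=np.array([[np.cos(r),-np.sin(r)],[np.sin(r),np.cos(r)]])
    print(t,'pad',(o+M@[-.103,-.097]).round(3),'lip',(o+M@[-.077,0]).round(3))
big=lambda c,x,y:cv2.resize(c['pixels'][y:y+75,x:x+100],(400,300),interpolation=cv2.INTER_CUBIC)
cv2.imwrite('pics/crop.png',np.hstack([big(a,180,180),big(b,190,170)])[:,:,::-1])
```

```text
scene lever_pad [227.1 221.4] 0.84 731
scene lever_pad [268.9 225.6] 0.36 6909
scene lever [238.7 222.7] 0.65 786
scene [[187, 216, 26, 13, 224]] [[199.6, 221.8]]
side lever_pad [222.8 196.2] 0.76 336
side lever [230.7 202.1] 0.92 412
side [[204, 190, 20, 12, 148]] [[213.0, 195.9]]
pad [0.52  0.224 0.111] [0.52151798 0.22704686 0.112     ] [0.51944704 0.21696171 0.112     ]
-45 pad [0.505 0.164] lip [0.592 0.214]
-50 pad [0.505 0.177] lip [0.597 0.219]
-55 pad [0.507 0.189] lip [0.602 0.223]
-60 pad [0.51  0.201] lip [0.608 0.227]
-65 pad [0.515 0.212] lip [0.613 0.23 ]
```

View pics/crop.png

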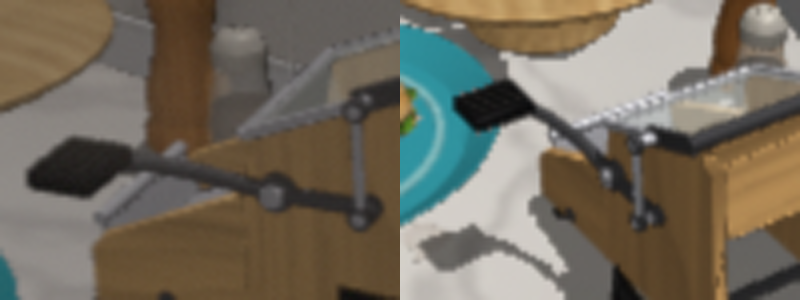

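Both crops show the pad's top clearly: its centre is about (198.5,220.5) in the scene picture and (213.7,195) in the side picture. That puts the pad near (0.519, 0.221, 0.112) and the yaw near -67°. I'll move above it with the fingers shut, turning about 45° so the finger line lies across the chute.

Call:
jog_arm --increments '[[[-0.134,-0.059,0,0,0,0,255],[-0.134,-0.059,0,0,0,0,255],[-0.134,-0.059,0,0,0,0,255],[-0.134,-0.059,0,0,0,0,255],[-0.134,-0.059,0,0,0,0,255],[-0.134,-0.059,0,0,0,0,255],[-0.134,-0.059,0,0,0,0,255],[-0.134,-0.059,0,0,0,0,255],[-0.134,-0.059,0,0,0,0,255],[-0.134,-0.059,0,0,0,0,255],[-0.134,-0.059,0,0,0,0,255],[-0.134,-0.059,0,0,0,0,255],[0,0,0,0,0,0.042,255],[0,0,0,0,0,0.042,255],[0,0,0,0,0,0.042,255],[0,0,0,0,0,0.042,255],[0,0,0,0,0,0.042,255],[0,0,0,0,0,0.042,255],[0,0,0,0,0,0,255],[0,0,0,0,0,0,255]]]'

```text
clock: 3.2
tcp_pos: [0.5209, 0.2206, 0.2313]
orientation: [-0.0, 0.552, 0.834, 0.0]
wrist_force: [-0.1, 0.5, 0.0]
finger_gap: 0.0002
grip_force: 0.0
```

Run:
```python
from h import *
s=env.get_state();print(s['tcp_pos'],s['orientation'],s['joint_pos'].round(2),s['finger_gap'],s['wrist_force'])
q=s['orientation'];print(R.from_quat([q[1],q[2],q[3],q[0]]).as_matrix().round(3))
c=cam('wrist');save(c,'w0.png')
for t,z in(('lever_pad',.112),('roll_chute',0),('lip_place',.04)):
    print(t,[(np.round(l['uv'],1),round(l['conf'],2),atz(c,l['uv'],z).round(3)) for l in spotter.landmark_of(t,'wrist')[:2]])
```

```text
[0.52092404 0.2206459  0.23130345] [-2.44581363e-05  5.51529986e-01  8.34155065e-01  4.37702998e-05] [0.26 0.3  0.02 1.3  0.   1.43] 0.00023643510397941322 [-0.12943133  0.48882919  0.01708621]
[[-0.392  0.92   0.   ]
 [ 0.92   0.392  0.   ]
 [ 0.     0.    -1.   ]]
lever_pad [(array([282.5, 193.9]), 0.97, array([0.518, 0.227, 0.112]))]
roll_chute [(array([362.7, 265.8]), 0.98, array([0.645, 0.155, 0.   ]))]
lip_place [(array([384.9, 208.6]), 0.69, array([0.62 , 0.232, 0.04 ]))]
```

View pics/w0.png

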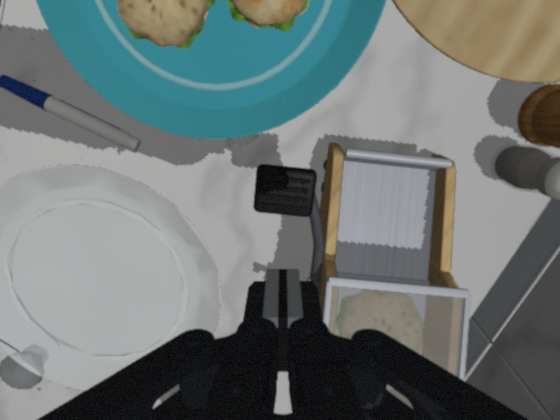

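The wrist picture shows the pad centred at about (284,191), which gives (0.519, 0.227). The fingertips at (283,270) are nearly over it, and the finger line is aligned across the chute. I'll shift 5 mm down-chute and descend.

Call:
jog_arm --increments '[[[0.01,0,0.05,0,0,0,255],[0.01,0,0.05,0,0,0,255],[0.002,0,0.05,0,0,0,255],[0,0,0.05,0,0,0,255],[0,0,0.05,0,0,0,255],[0,0,0.05,0,0,0,255],[0,0,0.05,0,0,0,255],[0,0,0.04,0,0,0,255],[0,0,0.02,0,0,0,255],[0,0,0.012,0,0,0,255],[0,0,0.012,0,0,0,255],[0,0,0.012,0,0,0,255],[0,0,0.012,0,0,0,255],[0,0,0.012,0,0,0,255],[0,0,0.012,0,0,0,255],[0,0,0,0,0,0,255]]]'

```text
clock: 5.0
tcp_pos: [0.5189, 0.226, 0.1108]
orientation: [-0.0, 0.553, 0.833, 0.0]
wrist_force: [-0.1, 1.9, 1.0]
finger_gap: -0.0003
grip_force: 0.7
```

Call:
jog_arm --increments '[[[0,0,0.012,0,0,0,255],[0,0,0.012,0,0,0,255],[0,0,0.012,0,0,0,255],[0,0,0.012,0,0,0,255],[0,0,0.012,0,0,0,255],[0,0,0.012,0,0,0,255],[0,0,0.012,0,0,0,255],[0,0,0.012,0,0,0,255],[0,0,0.012,0,0,0,255],[0,0,0,0,0,0,255]]]'

```text
clock: 6.0
tcp_pos: [0.5189, 0.2255, 0.0833]
orientation: [0.0, 0.553, 0.833, -0.0]
wrist_force: [-0.3, 3.8, 2.5]
finger_gap: -0.0
grip_force: 2.0
```

Run:
```python
from h import *
s=env.get_state();print(s['tcp_pos'],s['wrist_force'])
c=cam('wrist');d=cam('side')
print([(np.round(l['uv'],1),round(l['conf'],2)) for l in spotter.landmark_of('roll','wrist')[:2]])
big=cv2.resize(d['pixels'][140:290,180:330],(420,420),interpolation=cv2.INTER_CUBIC)
w=cv2.resize(c['pixels'],(380,285)); w=np.vstack([w,np.zeros((135,380,3),np.uint8)])
cv2.imwrite('pics/p1.png',np.hstack([w,big])[:,:,::-1])
```

```text
[0.51887716 0.22551524 0.08330778] [-0.31287862  3.83263223  2.46801712]
[(array([458. , 296.6]), 0.85)]
```

View pics/p1.png

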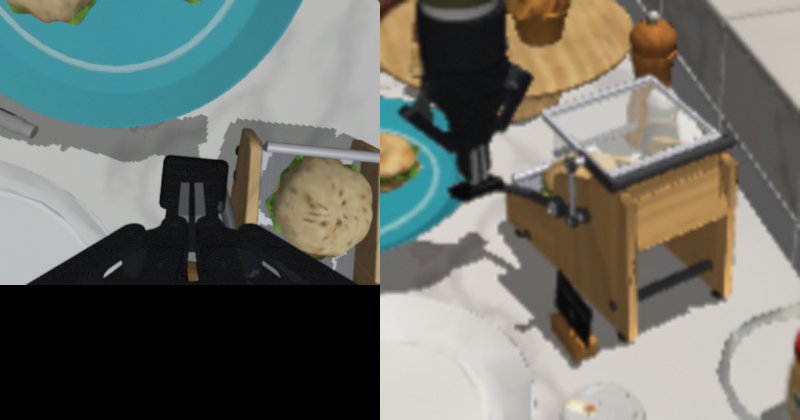

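The roll, at wrist pixel (322,205) in the shrunk view, has slid down to the lip, and the lid is open. I'll press a little more, hold, and measure.

Call:
jog_arm --increments '[[[0,0,0.012,0,0,0,255],[0,0,0,0,0,0,255],[0,0,0,0,0,0,255],[0,0,0,0,0,0,255],[0,0,0,0,0,0,255]]]'

```text
clock: 6.65
tcp_pos: [0.5189, 0.2254, 0.0808]
orientation: [0.0, 0.553, 0.833, -0.0]
wrist_force: [-0.0, 1.9, 3.5]
finger_gap: 0.0003
grip_force: 1.6
```

Run:
```python
from h import *
c=cam('wrist')
L=spotter.landmark_of('roll','wrist');P=spotter.landmark_of('lip_place','wrist')
print([(l['uv'],l['conf'],atz(c,l['uv'],.045)) for l in L[:1]]);print([(l['uv'],l['conf'],atz(c,l['uv'],.045)) for l in P[:1]])
d=cam('scene')
for t in('roll','lip_place'):print(t,[(l['uv'],l['conf'],atz(d,l['uv'],.045)) for l in spotter.landmark_of(t,'scene')[:1]])
```

```text
[([461.9, 298.0], 0.64, array([0.61967419, 0.23801031, 0.045     ]))]
[([459.2, 298.7], 0.16, array([0.61853252, 0.23705981, 0.045     ]))]
roll [([237.3, 233.9], 0.67, array([0.60751743, 0.21593769, 0.045     ]))]
lip_place [([242.4, 221.7], 0.63, array([0.65760169, 0.24660087, 0.045     ]))]
```

The roll is at the lip. Now I'll ease the lever up at about 2.5 mm per row.

Call:
jog_arm --increments '[[[0,0,-0.01,0,0,0,255],[0,0,-0.01,0,0,0,255],[0,0,-0.01,0,0,0,255],[0,0,-0.01,0,0,0,255],[0,0,-0.01,0,0,0,255],[0,0,-0.01,0,0,0,255],[0,0,-0.01,0,0,0,255],[0,0,-0.01,0,0,0,255],[0,0,-0.01,0,0,0,255],[0,0,-0.01,0,0,0,255],[0,0,-0.01,0,0,0,255],[0,0,-0.01,0,0,0,255],[0,0,-0.01,0,0,0,255],[0,0,-0.01,0,0,0,255],[0,0,-0.005,0,0,0,255],[0,0,-0.005,0,0,0,255],[0,0,0,0,0,0,255],[0,0,0,0,0,0,255]]]'

```text
clock: 8.75
tcp_pos: [0.5187, 0.2258, 0.1182]
orientation: [-0.0, 0.553, 0.833, -0.0]
wrist_force: [0.0, 0.3, -0.5]
finger_gap: -0.0
grip_force: 0.0
```

Call:
jog_arm --increments '[[[0,0,-0.01,0,0,0,255],[0,0,-0.02,0,0,0,255],[0,0,-0.06,0,0,0,255],[0,0,-0.06,0,0,0,255],[0,0,-0.06,0,0,0,255],[0,0,-0.06,0,0,0,255],[0,0,-0.06,0,0,0,255],[0,0,-0.06,0,0,0,255],[0,0,0,0,0,0,255],[0,0,0,0,0,0,255]]]'

```text
clock: 9.75
tcp_pos: [0.519, 0.2258, 0.216]
orientation: [0.0, 0.553, 0.833, 0.0]
wrist_force: [0.2, 0.3, -0.1]
finger_gap: -0.0001
grip_force: 0.0
```

Run:
```python
from h import *
print(env.get_state()['wrist_force'])
c=cam('wrist');save(c,'w1.png')
```

```text
[ 0.21938612  0.30439903 -0.07870612]
```

View pics/w1.png

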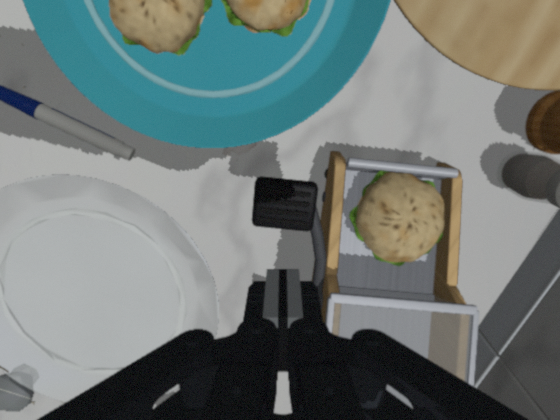

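The roll lies against the lip at (400,215), the lid edge at (400,303) is shut as before, the pad at (285,203) is up, and the hand is clear.

```bash
python3 -c "
from workcell import ticket
print(ticket.hand_in())"
```

```text
the job is handed in; nothing more can be done
None
```

The roll is served: it rests against the low lip, the lid was eased shut with the lever, the hand is clear, and the job is handed in; no verdict came back.

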